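# Close the casting dam and charge it with glass

### The job

The square casting dam on the round kiln shelf is still open on one side: close it with the loose bar from the wooden board, butted snugly against its neighbours in the same pinwheel pattern, without shifting the other three bars. Then, with the steel scoop and never the gripper itself (the glass is sharp), scoop glass from the white tub and tip at least three chunks into the dam, from low down so that they do not crash onto the shelf. Finally lay the scoop flat on the wooden board again; all glass must end up inside the dam or still in the tub, and the kiln post, oil bottle and glass cutter must stay where they are.

Things in the scene. Friction and masses are not known exactly. Their poses are not given: they have to be found in the camera images.
- kilnshelf: round buff ceramic kiln shelf, 270 mm across, 16 mm thick, lying fixed on the table; origin under its centre, z up. On it stands a square dam of bars 40 mm high, 117 mm wide inside, with its -x side open
- open_side (a point): on the kiln shelf top face, at x -70.5, y +12.5 mm in its frame: where the centre of the underside of the missing bar belongs, its length along the shelf y. There its -y end butts on the inner flank of the -y bar, and the end of the +y bar butts on its inner flank (1 mm play each); its +y end is flush with the outer flank of the +y bar
- dam_middle (a point): the middle of the square inside the dam, 15 mm above the shelf's top face; axes as the shelf's
- dam_d: loose dam bar lying on the wooden board: pale fibre block 140 x 24 x 40 mm high, about 0.33 kg; origin at the centre of its underside, x along its length, z up; it has no front or back
- dam_a: standing dam bar, 140 x 24 x 40 mm high, loose, on the shelf's +y side; origin at the centre of its underside, x along its length
- dam_b: standing dam bar like dam_a, on the shelf's +x side
- dam_c: standing dam bar like dam_a, on the shelf's -y side
- tub: low white plastic tub, fixed: 280 mm long (its x), 120 mm wide (its y), 45 mm high outside, walls and floor 5 mm thick, a thin 4 mm rim bead; origin under its centre. The glass lies on the floor in its +x half; the -x half is empty. The tub always points roughly away from the robot
- tub_floor (a point): centre of the tub's inner floor, 5 mm above the table
- scoop: steel scoop lying flat on the board, about 0.2 kg: flat pan 100 mm long (x), 98 mm wide, floor 2.5 mm, open in front with a thin lip at x +50 mm; side walls 2.5 mm thick, 34 mm high at the back, 30 mm at x +10, falling to 4 mm at x +40; back wall 34 mm high at x -50. Glass slides off it once it tips 20 to 25 degrees. Origin: centre of the pan underside, x to the lip, z up
- scoop_grip (a point): the place to hold the scoop: on the centre line of its straight handle, at x -107 mm, z 40 mm in the scoop frame. The handle, 22 mm wide, 20 mm thick, 118 mm long, leaves the back wall at x -50, z 25 mm and rises backwards at 15 degrees
- scoop_pan (a point): centre of the inside of the scoop's pan, 17 mm above its underside
- board: plywood board, fixed, 290 mm long (x), 200 mm wide (y), 12 mm thick; origin under its centre, z up; the scoop, the loose bar and an oil bottle stand on it
- chunk_0: chunk of blue glass, an irregular faceted lump about 37 mm across and 30 mm high, 45 g, slippery; origin near its middle, about 13.5 mm above its foot as it lies at the start
- chunk_1: chunk of blue glass, an irregular faceted lump about 37 mm across and 30 mm high, 45 g, slippery; origin near its middle, about 13.5 mm above its foot as it lies at the start
- chunk_2: chunk of blue glass, an irregular faceted lump about 37 mm across and 30 mm high, 45 g, slippery; origin near its middle, about 13.5 mm above its foot as it lies at the start
- chunk_3: chunk of blue glass, an irregular faceted lump about 37 mm across and 30 mm high, 45 g, slippery; origin near its middle, about 13.5 mm above its foot as it lies at the start
- chunk_4: chunk of blue glass, an irregular faceted lump about 37 mm across and 30 mm high, 45 g, slippery; origin near its middle, about 13.5 mm above its foot as it lies at the start
- kiln_post: bystander: ceramic kiln post, cylinder 26 mm across and 50 mm high, standing on the kiln shelf outside the dam on its +x side; origin at the centre of its underside
- oil_bottle: bystander: small bottle 34 mm across and 90 mm high standing on the board's far end beside the scoop's pan; origin at the centre of its underside
- cutter: bystander: pencil glass cutter, 160 mm long and 14 mm thick, lying on the table along the tub's +y side; origin under its middle, x along it

How it is judged:
By the outcome, as a careful person would: the job done as asked, in the order asked, and still so for the second after the job is handed in, with the robot touching nothing.
It also fails if it takes over 72 s, if anything falls off the work surface, if the arm or the gripper's body presses on something with over 40 N, if the wrist force passes 120 N, or if a joint passes its speed limit or range.

### The arm

A 7-joint arm with a two-finger parallel gripper is mounted at the origin on the work surface. World frame = base frame: x ahead of the robot, y to its left, z up, the work surface at z = 0. Lengths are in m, angles in rad, forces in N, time in s.
With the tool pointing down it reaches from about 0.4 to 0.85 m from the base axis. Payload 10.4 kg.
Tool frame: the origin (TCP) lies midway between the tips of the shut fingers; the grasp point (between the pads) lies 19 mm behind it (manip.grasp_offset is the distance from the TCP to the grasp point, in m); z points along the fingers, y is the line along which they close (so a half turn about z gives the same grasp; the last joint's range is limited). The gripper opens to 85 mm and grips with 20 to 120 N. Pads are 22 mm wide; open, the fingers measure 114 mm over their backs; the gripper's body (76 mm by 85 mm) begins 54 mm behind the grasp point. The pads swing forward as they close: fully open they stand 13 mm farther back than shut.
Start: joints at [-1.203, 0.332, -0.065, 1.46, 0.022, 1.35, -0.088], TCP at [0.238, 0.578, 0.231] pointing down, gripper open.
Joint ranges: [-2.6, 2.6], [-0.5, 2.12], [-1.47, 1.34], [0.16, 2.42], [-1.27, 4.41], [0.06, 2.06], [-2.6, 2.6]. Speed limits (rad/s): [2.22, 2.22, 2.79, 2.79, 3.14, 3.14, 3.14].

### API

Orientations are given as a unit quaternion [x, y, z, w].
In Python, from workcell import manip gives the robot as it stands.
- The arm moves only by the shell command python3 jog.py 'ROWS' [FORCE]. ROWS is rows parted by semicolons, their numbers by spaces, 1 to 20 of them, each of 7 numbers: a rotation vector rx, ry, rz in rad, then dx, dy, dz in m, then the opening from 0.0 (shut) to 1.0 (fully open); each row is the pose to reach, as a shift and turn from the pose commanded when the command began, along the tool's axes at that moment; what a row does not reach only later rows make up. A row lasts 1/8 s, in which the tool goes at most 0.0625 m and 0.188 rad, less where a joint would pass 70% of its speed; a pose out of reach is approached as far as the arm can. The fingers move at their own pace and stop on an object; FORCE is the grip in N (left out, the last holds). Time passes only in rows, so rows that do not move let the fingers close. It prints the time, the measured TCP pose, the force, the opening and the grip force at its end.
- manip.get_obs(): the state, without advancing time (a new reading comes with each control period).
- manip.camera(name): name is "scene" or "side" or "wrist"; returns the picture (400x640x3 uint8, blue, green, red); there is no depth.
- manip.calibration(name): a dict with "fx", "fy", "cx", "cy" (pixels), "world_from_camera" (4x4, takes a point from camera to world coordinates); the wrist camera has in their place "tool_from_camera" (4x4, takes a point from camera to tool coordinates, whose origin is the TCP and whose axes are the flange's). Camera axes: x right, y up, looking along -z (the intrinsics and any distortion apply to the point x, -y, -z); pixel columns grow to the right and rows downward; lengths in m; the calibration is good to about 2 mm. A picture is of the moment at which its call begins: read the wrist's pose just before it. calibration takes no time and is no camera call.
- manip.hand_in(): hands the job in; it is judged then, once.
The state is a dict: "clock": time; "joint_pos": joint angles; "joint_velocities": joint speeds; "tau": joint torques, N m; "position": TCP position; "ee_rot": TCP orientation; "ft_force": force on the tool from outside, world axes, zero at the start; "torque": the same for the moment, N m; "grip_width": opening from 0.0 (shut) to 1.0 (fully open); "grasp_force": force on a finger pad.
Only numpy, scipy, OpenCV 4.12 (cv2) and the standard library are available. Lean on these libraries where they do the work, as an engineer would, in place of code of your own. Each camera call takes 0.05 s, during which the arm holds its last target. There are 200 camera calls.

## Working session

There is one attempt and no reset: what is moved stays moved. The work goes in short steps, Python scripts to look and compute and a shell command to move; the robot and the scene stay as the last step left them, time stands still between calls to the robot, and variables do not carry over. Pictures are saved under pics/ and viewed, at most 10 in all, crops included, and the job is handed in when it is done.

```bash
ls; mkdir -p pics; cat > h.py <<'E'
import numpy as np, cv2
from workcell import manip
from scipy.spatial.transform import Rotation as R
def snap(n,fn):
    o=manip.get_obs(); im=manip.camera(n); cv2.imwrite('pics/'+fn,im); return o,im
def ray(n,u,v,o=None):
    c=manip.calibration(n)
    if n=='wrist':
        T=np.eye(4);T[:3,:3]=R.from_quat(o['ee_rot']).as_matrix();T[:3,3]=o['position'];T=T@np.array(c['tool_from_camera'])
    else: T=np.array(c['world_from_camera'])
    d=np.array([(u-c['cx'])/c['fx'],-(v-c['cy'])/c['fy'],-1]); return T[:3,3],T[:3,:3]@d
def atz(n,u,v,z,o=None):
    p,d=ray(n,u,v,o); return p+d*(z-p[2])/d[2]
def tri(*rays):
    A=np.zeros((3,3));b=np.zeros(3)
    for p,d in rays:
        d=d/np.linalg.norm(d);M=np.eye(3)-np.outer(d,d);A+=M;b+=M@p
    x=np.linalg.solve(A,b); return x,[np.linalg.norm(np.cross(x-p,d/np.linalg.norm(d))) for p,d in rays]
E
python3 - <<'E'
from h import *
for n in ['scene','side','wrist']:
    o,im=snap(n,n+'0.png'); c=manip.calibration(n); print(n,{k:(np.round(v,4).tolist()) for k,v in c.items()})
print({k:np.round(v,3).tolist() for k,v in o.items()}, manip.grasp_offset)
E
```

```text
jog.py
pics
workcell.py
scene {'fx': 436.6508, 'fy': 436.6508, 'cx': 316.2412, 'cy': 198.6695, 'world_from_camera': [[-0.5612, -0.6819, 0.469, 1.0016], [0.8275, -0.451, 0.3345, 0.3415], [-0.0166, 0.5759, 0.8174, 0.8648], [0.0, 0.0, 0.0, 1.0]]}
side {'fx': 375.0796, 'fy': 375.0796, 'cx': 323.5213, 'cy': 196.4002, 'world_from_camera': [[-0.9836, 0.0859, -0.1584, 0.415], [-0.1798, -0.5299, 0.8288, 0.6943], [-0.0128, 0.8437, 0.5367, 0.5222], [0.0, 0.0, 0.0, 1.0]]}
wrist {'fx': 347.308, 'fy': 347.308, 'cx': 326.8733, 'cy': 198.0111, 'tool_from_camera': [[-0.0002, 0.9582, 0.2861, 0.0743], [1.0, 0.0001, 0.0005, -0.0009], [0.0004, 0.2861, -0.9582, -0.1414], [0.0, 0.0, 0.0, 1.0]]}
{'clock': 0.1, 'joint_pos': [-1.203, 0.333, -0.065, 1.461, 0.022, 1.35, -0.088], 'joint_velocities': [0.001, -0.004, 0.001, -0.002, 0.0, 0.001, 0.001], 'tau': [0.001, -62.675, 0.049, -39.243, 0.016, 0.007, 0.0], 'position': [0.238, 0.578, 0.231], 'ee_rot': [0.194, 0.981, -0.001, -0.0], 'ft_force': [0.052, -0.074, -0.237], 'torque': [-0.003, -0.008, 0.012], 'grasp_force': 0.0, 'grip_width': 1.0} 0.0187
```

View pics/scene0.png

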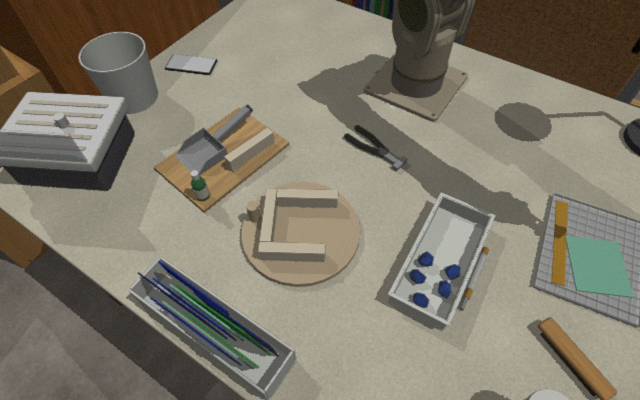

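View pics/side0.png

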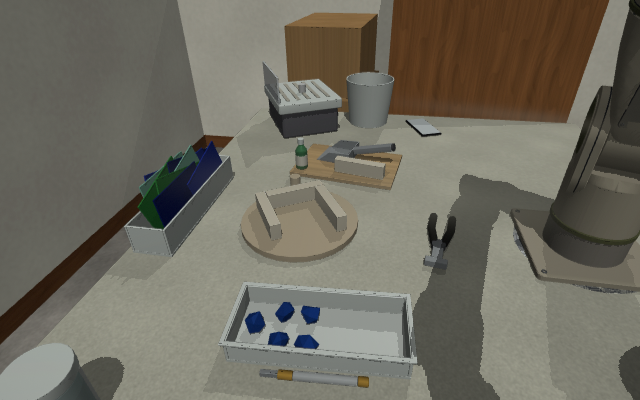

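The scene picture shows the board at upper left (222,157), with the scoop's handle end at (250,108), its pan around (203,152), the bar at (249,148) and the bottle at (200,187). The shelf is centred at (301,231) with its open side facing the robot. The tub is at (445,260), glass in its near half (437,280). The side view agrees.

```bash
python3 - <<'E'
from h import *
P={'shelf':(301,233,.016),'boardL':(156,167,.012),'boardB':(205,207,.012),'boardR':(289,145,.012),'boardT':(236,108,.012),'bar1':(227,158,.052),'bar2':(270,131,.052),'hend':(251,108,.07),'pan':(203,152,.014),'bottle':(203,198,.012),'tubNL':(392,290,.045),'tubTR':(494,214,.045),'tubTL':(439,196,.045),'tubBR':(447,323,.045),'post':(252,218,.016)}
for k,(u,v,z) in P.items(): print(k,np.round(atz('scene',u,v,z),3))
print(R.from_quat(manip.get_obs()['ee_rot']).as_matrix().round(3))
E
cat >> h.py <<'E'
def rot(yaw,tilt=0.):
    # tool down, tool x pointing back along heading yaw; tilt>0: fingertips swing forward
    return R.from_euler('z',yaw)*R.from_euler('y',-tilt)*R.from_matrix([[-1,0,0],[0,1,0],[0,0,-1]])
def go(p,r,o=None):
    o=o or manip.get_obs(); r0=R.from_quat(o['ee_rot'])
    rv=(r0.inv()*r).as_rotvec(); d=r0.inv().apply(np.array(p)-o['position'])
    print('go',np.round(rv,4),np.round(d,4),'rows',round(max(np.linalg.norm(rv)/.188,np.linalg.norm(d)/.0625),1))
E
python3 - <<'E'
from h import *
go([.45,.31,.26],rot(0))
go([.56,.02,.26],rot(0))
go([.49,-.28,.26],rot(-.25))
E
```

```text
go [-1.100e-03 -2.000e-04 -3.908e-01] [-0.298  -0.1667 -0.0291] rows 5.5
go [-1.100e-03 -2.000e-04 -3.908e-01] [-0.5102 -0.393  -0.0288] rows 10.3
go [-0.0011 -0.     -0.1408] [-0.5597 -0.697  -0.0285] rows 14.3
```

```bash
python3 jog.py '0 0 -0.39 -0.298 -0.167 -0.029 1;0 0 -0.39 -0.298 -0.167 -0.029 1;0 0 -0.39 -0.298 -0.167 -0.029 1;0 0 -0.39 -0.298 -0.167 -0.029 1;0 0 -0.39 -0.298 -0.167 -0.029 1;0 0 -0.39 -0.298 -0.167 -0.029 1;0 0 -0.39 -0.298 -0.167 -0.029 1;0 0 -0.39 -0.298 -0.167 -0.029 1;0 0 -0.39 -0.298 -0.167 -0.029 1' && python3 - <<'E'
from h import *
import pickle
o,im=snap('wrist','w_tub.png'); pickle.dump(o,open('o_tub.pkl','wb')); print(o['joint_pos'].round(3) if hasattr(o['joint_pos'],'round') else o['joint_pos'])
go([.56,.02,.26],rot(0))
E
```

```text
clock: 1.27
position: [0.4491, 0.3111, 0.2601]
ee_rot: [-0.001, 1.0, 0.0, -0.0]
ft_force: [0.4, -0.5, -0.3]
grip_width: 1.0
grasp_force: 0.0
[-0.772  0.142  0.092  1.634 -0.014  1.367  0.894]
go [ 0.     -0.0004  0.0013] [-1.105e-01 -2.912e-01  1.000e-04] rows 5.0
```

View pics/w_tub.png

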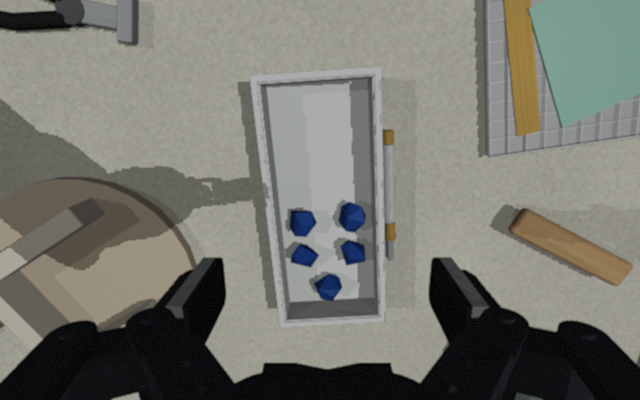

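The tub is fully in view, with rim corners about (251,77), (381,69), (384,323) and (281,326). The chunks are at (303,223), (352,217), (304,255), (353,252) and (328,287), and the cutter runs from (388,132) to (391,255).

```bash
python3 jog.py '0 0 0 -0.11 -0.291 0 1;0 0 0 -0.11 -0.291 0 1;0 0 0 -0.11 -0.291 0 1;0 0 0 -0.11 -0.291 0 1;0 0 0 -0.11 -0.291 0 1;0 0 0 -0.11 -0.291 0 1;0 0 0 -0.11 -0.291 0 1' && python3 - <<'E'
from h import *
import pickle
o,im=snap('wrist','w_dam.png'); pickle.dump(o,open('o_dam.pkl','wb')); print(o['joint_pos'])
go([.49,-.28,.26],rot(-.25))
E
```

```text
clock: 2.2
position: [0.5596, 0.0199, 0.2601]
ee_rot: [-0.0, 1.0, 0.0, -0.0]
ft_force: [0.3, 0.1, 0.6]
grip_width: 1.003
grasp_force: 0.0
[-0.41847835  0.1719063   0.3440798   1.61125272 -0.05946497  1.36912022
  1.50388703]
go [ 0.0006 -0.0005  0.2516] [ 7.000e-02 -3.005e-01 -1.000e-04] rows 4.9
```

View pics/w_dam.png

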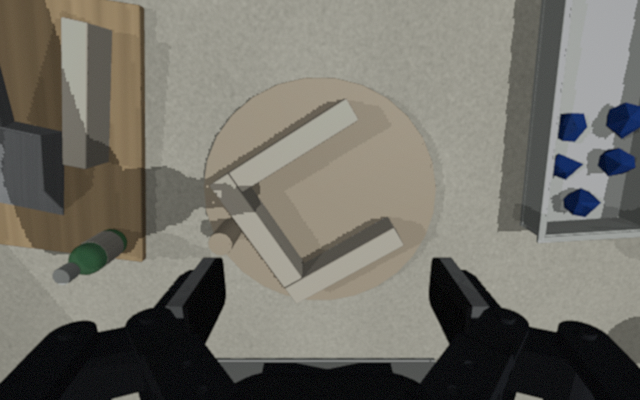

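The dam appears turned about 30° in the picture. Its bars' top edges run (231,175)–(352,105), (220,190)–(292,285) and (297,293)–(400,237), the open side is at right, and the post is at (222,235).

```bash
python3 jog.py '0 0 0.25 0.07 -0.3 0 1;0 0 0.25 0.07 -0.3 0 1;0 0 0.25 0.07 -0.3 0 1;0 0 0.25 0.07 -0.3 0 1;0 0 0.25 0.07 -0.3 0 1;0 0 0.25 0.07 -0.3 0 1;0 0 0.25 0.07 -0.3 0 1' && python3 - <<'E'
from h import *
import pickle
o,im=snap('wrist','w_board.png'); pickle.dump(o,open('o_board.pkl','wb')); print(o['joint_pos'])
E
```

```text
clock: 3.12
position: [0.4904, -0.2792, 0.2601]
ee_rot: [0.124, 0.992, 0.0, -0.0]
ft_force: [0.2, -1.0, 0.1]
grip_width: 0.998
grasp_force: 0.0
[-0.07401842  0.19448233  0.59245216  1.61068241 -0.11124206  1.37057353
  1.8544628 ]
```

View pics/w_board.png

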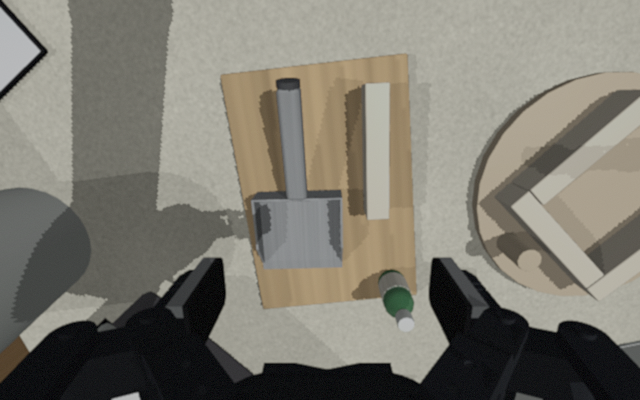

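The board picture shows the bar's top face from (365,83) to (388,218), the scoop handle end at (288,84), the pan's back wall from (252,196) to (342,196) with the lip at about (262,268)–(341,268), and the bottle at (397,290).

```bash
python3 - <<'E'
import cv2,numpy as np
d=cv2.imread('pics/w_dam.png'); c=cv2.resize(d[75:305,195:445],None,fx=2,fy=2,interpolation=cv2.INTER_CUBIC) # 500x460
s=cv2.imread('pics/scene0.png'); e=cv2.resize(s[175:290,235:370],None,fx=2.2,fy=2.2,interpolation=cv2.INTER_CUBIC)
f=np.zeros((600,800,3),np.uint8); f[:460,:500]=c; f[:e.shape[0],500:500+e.shape[1]]=e
w=cv2.imread('pics/w_board.png'); g=cv2.resize(w[75:225,355:400],None,fx=2,fy=2,interpolation=cv2.INTER_CUBIC); f[270:570,510:600]=g
h=cv2.resize(s[120:180,215:285],None,fx=2.5,fy=2.5,interpolation=cv2.INTER_CUBIC); f[270:420,610:785]=h
cv2.imwrite('pics/m1.png',f)
b=cv2.resize(w[60:290,215:345],None,fx=2.6,fy=2.6,interpolation=cv2.INTER_CUBIC) #338x598
f=np.zeros((600,800,3),np.uint8); f[:598,:338]=b
t=cv2.imread('pics/w_tub.png'); tt=cv2.resize(t[55:340,235:405],None,fx=2.1,fy=2.1,interpolation=cv2.INTER_CUBIC); f[:tt.shape[0],350:350+tt.shape[1]]=tt
cv2.imwrite('pics/m2.png',f); print(tt.shape)
E
```

```text
(598, 357, 3)
```

View pics/m1.png

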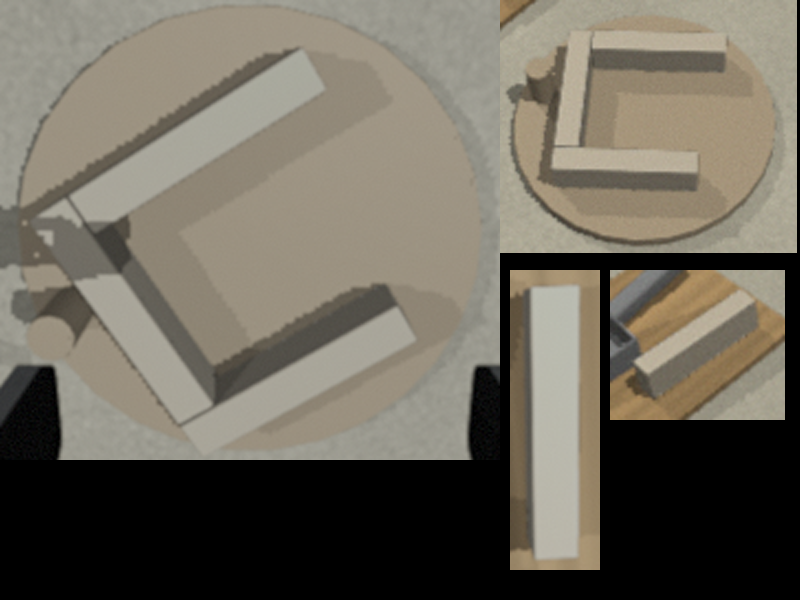

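View pics/m2.png

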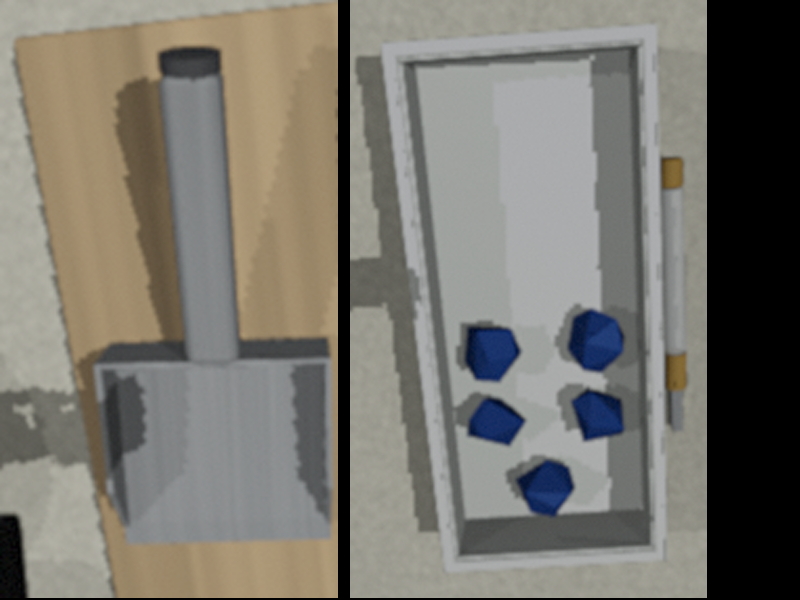

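The enlarged crops give corner pixels for the dam bars, the loose bar, the scoop, the tub rim and the chunks. I'll fit poses to these by reprojection.

```bash
cat > fit.py <<'E'
from h import *
import pickle
from scipy.optimize import least_squares
O={k:pickle.load(open(f'o_{k}.pkl','rb')) for k in ['tub','dam','board']}
def px(s,ox,oy,px0,py0,pts): return [((x-px0+.5)/s+ox-.5,(y-py0+.5)/s+oy-.5) for x,y in pts]
def proj(n,P,o=None):
    c=manip.calibration(n)
    if n=='wrist':
        T=np.eye(4);T[:3,:3]=R.from_quat(o['ee_rot']).as_matrix();T[:3,3]=o['position'];T=T@np.array(c['tool_from_camera'])
    else: T=np.array(c['world_from_camera'])
    q=(np.asarray(P)-T[:3,3])@T[:3,:3]; return np.c_[c['cx']+c['fx']*q[:,0]/-q[:,2],c['cy']-c['fy']*q[:,1]/-q[:,2]]
def fit(obs,x0,zfree=True,name=''):
    # obs: list of (cam,o,body pts (mm),pixels); x: x,y,z,yaw
    def f(x):
        z=x[2] if zfree else x0[2]; M=R.from_euler('z',x[3]); r=[]
        for n,o,B,U in obs: r.append((proj(n,M.apply(np.array(B)/1e3)+[x[0],x[1],z],o)-np.array(U)).ravel())
        return np.concatenate(r)
    s=least_squares(f,x0,loss='soft_l1'); print(name,s.x.round(4),'res',f(s.x).round(1).tolist()); return s.x
if __name__=='__main__':
    wd=px(2,195,75,0,0,[(68,198),(302,48),(326,90),(184,428),(203,455),(416,340),(396,306)])
    Bw=[(57.5,-82.5,40),(-82.5,-82.5,40),(-82.5,-58.5,40),(82.5,58.5,40),(82.5,82.5,40),(-57.5,82.5,40),(-57.5,58.5,40)]
    ws=px(2.2,235,175,500,0,[(592,33),(726,35),(725,52),(555,149),(697,153),(698,170),(552,168)])
    Bs=[(57.5,-82.5,40),(-82.5,-82.5,40),(-82.5,-58.5,40),(82.5,58.5,40),(-57.5,58.5,40),(-57.5,82.5,40),(82.5,82.5,40)]
    a=('wrist',O['dam'],Bw,wd);b=('scene',None,Bs,ws); x0=[.61,.02,.016,-1.05]
    fit([a],x0,False,'dam wrist');fit([b],x0,False,'dam scene');fit([a,b],x0,True,'dam both')
    w=px(2,355,75,510,270,[(530,288),(578,286),(579,557),(534,558)]);Bd=[(-70,-12,40),(-70,12,40),(70,12,40),(70,-12,40)]
    s=px(2.5,215,120,610,270,[(636,363),(745,291),(756,303),(648,373)]);Bd2=[(70,-12,40),(-70,-12,40),(-70,12,40),(70,12,40)]
    a=('wrist',O['board'],Bd,w);b=('scene',None,Bd2,s);x0=[.49,-.225,.012,-.25]
    fit([a],x0,False,'bar wrist');fit([b],x0,False,'bar scene');fit([a,b],x0,True,'bar both')
    w=px(2.6,215,60,0,0,[(127,541),(330,538),(95,363),(330,361),(108,343),(329,340)])
    fit([('wrist',O['board'],[(50,-49,2),(50,49,2),(-50,-49,34),(-50,49,34),(-50,-49,0),(-50,49,0)],w)],[.55,-.33,.012,-.25],True,'scoop')
    for (u,v),z in zip(px(2.6,215,60,0,0,[(191,60),(191,75),(213,358)]),[.087,.085,.055]): print('handle',atz('wrist',u,v,z,O['board']).round(4))
    w=px(2.1,235,55,350,0,[(383,46),(656,26),(664,558),(446,572)])
    for e in (0,4): fit([('wrist',O['tub'],[(-140-e,-60-e,45),(-140-e,60+e,45),(140+e,60+e,45),(140+e,-60-e,45)],w)],[.49,.31,0,0],False,f'tub{e}')
    for u,v in px(2.1,235,55,350,0,[(492,352),(597,340),(496,421),(598,414),(547,488)]): print('chunk',atz('wrist',u,v,.018,O['tub']).round(4))
    for (u,v) in px(2.1,235,55,350,0,[(463,520),(415,64)]): print('floor corner',atz('wrist',u,v,.005,O['tub']).round(4))
E
python3 fit.py
```

```text
dam wrist [ 0.602   0.0106  0.016  -1.0136] res [-1.3, -0.2, -0.3, -1.0, 0.5, -0.2, -2.2, 0.3, -0.0, 2.6, 1.6, 0.5, 0.9, -0.1]
dam scene [ 0.6043  0.0114  0.0068 -1.0087] res [0.0, -0.8, -0.1, -0.7, 0.3, 0.2, -0.6, -0.3, 0.8, -0.7, 0.1, 1.7, -0.5, 1.1]
dam both [ 0.6029  0.0106  0.0123 -1.0137] res [-0.3, -0.1, -0.5, -0.0, 0.1, 0.5, -1.9, -0.7, 0.2, 1.4, 0.8, -0.2, 0.2, -0.6, 0.5, -0.5, 0.1, -0.1, 0.4, 0.7, -0.3, -0.3, 0.7, -0.4, -0.0, 1.9, -0.3, 1.1]
bar wrist [ 0.4878 -0.2263  0.012  -0.1974] res [-0.6, -0.7, 0.5, -1.0, -0.0, 1.2, 0.1, 1.8]
bar scene [ 0.4893 -0.2234  0.0121 -0.2244] res [-0.8, -0.4, -0.3, -0.3, 1.2, -0.2, 0.2, 1.0]
bar both [ 0.4882 -0.2259  0.0079 -0.1999] res [-0.3, -0.4, 0.5, -0.6, -0.3, 0.1, -0.0, 0.7, -0.7, 0.4, -1.2, -0.1, 0.5, -0.1, 0.5, 1.7]
scoop [ 0.5641 -0.3314  0.0064 -0.2294] res [-0.3, 0.7, -0.4, 0.5, 0.3, 0.4, 0.1, -0.5, 1.3, -0.3, -0.7, -0.7]
handle [ 0.4007 -0.2914  0.087 ]
handle [ 0.4052 -0.2929  0.085 ]
handle [ 0.51   -0.3172  0.055 ]
tub0 [0.4943 0.308  0.0017 0.0645] res [3.1, 0.3, -3.1, 1.5, -1.8, -2.6, 1.9, -3.8]
tub4 [ 0.497   0.3081 -0.0005  0.0656] res [-1.4, -0.8, 0.8, -0.3, 1.7, 2.0, -0.8, 1.1]
chunk [0.5189 0.2815 0.018 ]
chunk [0.5117 0.3402 0.018 ]
chunk [0.5613 0.2831 0.018 ]
chunk [0.5568 0.3418 0.018 ]
chunk [0.605  0.3126 0.018 ]
floor corner [0.6354 0.2604 0.005 ]
floor corner [0.3651 0.2437 0.005 ]
```

```bash
python3 - <<'E'
from h import *
go([.488,-.226,.10],rot(-.2)); go([.488,-.226,.022],rot(-.2))
E
```

```text
go [ 0.001  -0.0002 -0.0472] [0.0154 0.0503 0.1601] rows 2.7
go [ 0.001  -0.0002 -0.0472] [0.0154 0.0502 0.2381] rows 3.9
```

```bash
python3 jog.py '0 0 -0.047 0.0154 0.0502 0.15 0.65;0 0 -0.047 0.0154 0.0502 0.15 0.65;0 0 -0.047 0.0154 0.0502 0.15 0.65;0 0 -0.047 0.0154 0.0502 0.15 0.65;0 0 -0.047 0.0154 0.0502 0.2 0.65;0 0 -0.047 0.0154 0.0502 0.238 0.65;0 0 -0.047 0.0154 0.0502 0.238 0.65;0 0 -0.047 0.0154 0.0502 0.238 0.2;0 0 -0.047 0.0154 0.0502 0.238 0.2;0 0 -0.047 0.0154 0.0502 0.238 0.2' 50 && python3 - <<'E'
from h import *
o=manip.get_obs(); print(R.from_quat(o['ee_rot']).as_matrix().round(3).tolist())
go([.5,-.2,.16],rot(-.2))
s=np.array([.602,.0106]);M=R.from_euler('z',-1.0136).apply([-.0705,.0125,0])[:2]; print(s+M)
go([*(s+M),.12],rot(.557))
E
```

```text
clock: 4.42
position: [0.489, -0.2288, 0.0248]
ee_rot: [0.102, 0.995, 0.0, 0.002]
ft_force: [0.1, 2.5, 8.3]
grip_width: 0.267
grasp_force: 50.0
[[-0.979, 0.202, 0.004], [0.202, 0.979, -0.0], [-0.004, 0.001, -1.0]]
go [ 0.0006  0.0041 -0.0034] [-0.0055  0.0305 -0.1352] rows 2.2
[0.57532825 0.07704635]
go [-0.001   0.0041 -0.7604] [-0.0232  0.317  -0.0949] rows 5.3
```

```bash
python3 jog.py '0 0 0 0 0 -0.06 0.2;0 0 0 0 0 -0.088 0.2;0 0 -0.757 -0.0247 0.3145 -0.088 0.2;0 0 -0.757 -0.0247 0.3145 -0.088 0.2;0 0 -0.757 -0.0247 0.3145 -0.088 0.2;0 0 -0.757 -0.0247 0.3145 -0.088 0.2;0 0 -0.757 -0.0247 0.3145 -0.088 0.2;0 0 -0.757 -0.0247 0.3145 -0.088 0.2;0 0 -0.757 -0.0247 0.3145 -0.088 0.2;0 0 -0.757 -0.0247 0.3145 -0.088 0.2' && python3 - <<'E'
from h import *
import pickle
o,im=snap('wrist','w_h.png'); pickle.dump(o,open('o_h.pkl','wb')); print(o['joint_pos'],R.from_quat(o['ee_rot']).as_matrix().round(3).tolist())
E
```

```text
clock: 5.68
position: [0.5749, 0.0726, 0.1108]
ee_rot: [-0.272, 0.962, -0.0, 0.0]
ft_force: [0.2, -0.5, -3.2]
grip_width: 0.273
grasp_force: 50.6
[-0.42886291  0.33130075  0.26844605  1.74233403 -0.09732647  1.08065347
  1.99311314] [[-0.852, -0.523, 0.0], [-0.523, 0.852, -0.0], [-0.0, -0.001, -1.0]]
```

View pics/w_h.png

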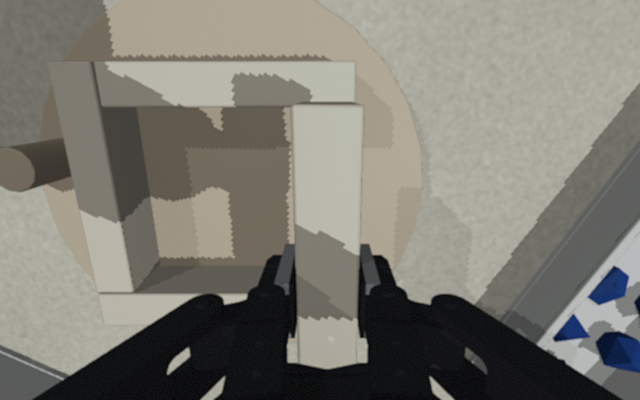

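The held bar's far end has top corners at (293,104) and (363,105). dam_c's top corners are (355,62), (354,103), (102,107) and (93,63), dam_b's near end is at (100,292) and (133,292), and everything looks nearly parallel.

```bash
cat > f2.py <<'E'
from fit import *
o=pickle.load(open('o_h.pkl','rb')); g=cv2.cvtColor(cv2.imread('pics/w_h.png'),cv2.COLOR_BGR2GRAY)
def sub(pts): 
    q=cv2.cornerSubPix(g,np.array(pts,np.float32).reshape(-1,1,2),(4,4),(-1,-1),(3,50,.01)).reshape(-1,2); print(q.round(1).tolist()); return q
dp=sub([(355,62),(354,103),(102,107),(100,292),(133,292),(105,324)])
B=[(-82.5,-82.5,40),(-82.5,-58.5,40),(57.5,-58.5,40),(82.5,57.5,40),(58.5,57.5,40),(82.5,82.5,40)]
raw=[(355,62),(354,103),(102,107),(100,292),(133,292),(105,324)]
for P in (dp,raw):
  for zf in (True,False): x=fit([('wrist',o,B,P)],[.602,.011,.016,-1.014],zf,'dam')
bp=sub([(293,104),(363,105)])
r=R.from_quat(o['ee_rot']); h=np.arctan2(-r.as_matrix()[1,0],-r.as_matrix()[0,0]); print('heading',h)
for z in (.098,.095):
  y=fit([('wrist',o,[(-70,-12,40),(-70,12,40),(-20,-12,40),(-20,12,40)],[*bp,(290.5,230),(364.5,230)])],[.575,.075,z,h],False,'bar (fake side pts)')
E
python3 f2.py; python3 - <<'E'
import cv2,numpy as np
g=cv2.cvtColor(cv2.imread('pics/w_h.png'),cv2.COLOR_BGR2GRAY).astype(int)
for v in (120,150,180,200,220):
    r=g[v]; d=np.diff(r)
    print(v,[ (u,int(d[u])) for u in list(range(280,305))+list(range(352,378)) if abs(d[u])>9])
E
```

```text
[[354.29998779296875, 61.70000076293945], [354.0, 103.0], [99.30000305175781, 103.30000305175781], [98.19999694824219, 292.6000061035156], [131.39999389648438, 293.0], [103.80000305175781, 323.29998779296875]]
dam [ 0.601   0.0104  0.0145 -1.0124] res [0.2, -4.8, -0.2, 0.9, 0.3, 2.7, -2.2, -0.9, 1.7, -1.5, -0.4, 1.5]
dam [ 0.6005  0.0106  0.016  -1.0121] res [1.2, -5.8, 0.8, 0.2, -0.8, 2.1, -3.1, 0.0, 1.0, -0.6, -1.2, 2.5]
dam [ 0.6017  0.0111  0.013  -1.0144] res [-0.1, -2.5, 0.1, 2.9, 0.1, 0.4, -2.2, -0.4, 1.6, -0.5, -0.0, 0.4]
dam [ 0.6003  0.0113  0.016  -1.0095] res [1.5, -6.0, 1.9, 0.4, -2.3, -0.8, -3.4, 1.3, 0.8, 1.0, -0.9, 2.5]
[[292.5, 105.4000015258789], [361.6000061035156, 105.69999694824219]]
heading 0.5507923065217187
bar (fake side pts) [0.5733 0.0724 0.0956 0.5496] res [-3.0, -1.1, 3.5, -1.3, 3.2, 18.6, -3.9, 18.7]
bar (fake side pts) [0.5734 0.0724 0.0948 0.5491] res [-2.2, -1.2, 2.4, -1.3, 3.7, 15.3, -4.9, 15.4]
120 [(283, 27), (284, 22), (289, -14), (291, 14), (292, 17), (293, 11), (361, -10), (362, -22), (364, 12)]
150 [(289, 16), (292, 14), (293, 15), (294, 10), (361, -16)]
180 [(289, 22), (290, 17), (293, 11), (294, 16), (359, -11), (360, -24), (362, 15)]
200 [(284, 10), (285, 31), (286, 17), (292, -17), (294, 16), (295, 15), (359, -10)]
220 [(286, 13), (287, 28), (288, 15), (292, -17), (294, 12), (295, 16), (296, 12), (359, -17)]
```

```bash
python3 jog.py '0 0 0 -0.0035 0.0045 0.02 0.2;0 0 0 -0.0035 0.0045 0.05 0.2;0 0 0 -0.0035 0.0045 0.07 0.2;0 0 0 -0.0035 0.0045 0.077 0.2;0 0 0 -0.0035 0.0045 0.077 0.2;0 0 0 -0.0035 0.0045 0.077 0.2' && python3 - <<'E'
from h import *
import pickle
o,im=snap('wrist','w_l.png'); pickle.dump(o,open('o_l.pkl','wb')); print(o['ft_force'],R.from_quat(o['ee_rot']).as_matrix().round(4).tolist())
_,s=snap('scene','s_l.png')
f=np.zeros((600,800,3),np.uint8)
c=cv2.resize(im[0:200,40:420],None,fx=2,fy=2,interpolation=cv2.INTER_CUBIC); f[:400,:760]=c
e=cv2.resize(s[180:275,240:370],None,fx=2.1,fy=2.1,interpolation=cv2.INTER_CUBIC); f[400:400+min(200,e.shape[0]),:e.shape[1]]=e[:200]
cv2.imwrite('pics/m3.png',f)
E
```

```text
clock: 6.48
position: [0.5761, 0.0799, 0.0343]
ee_rot: [-0.273, 0.962, -0.0, 0.001]
ft_force: [0.9, -0.6, -2.6]
grip_width: 0.275
grasp_force: 50.6
[ 0.85684869 -0.59631052 -2.61783167] [[-0.8511, -0.525, 0.0013], [-0.525, 0.8511, 0.0004], [-0.0013, -0.0004, -1.0]]
```

View pics/m3.png

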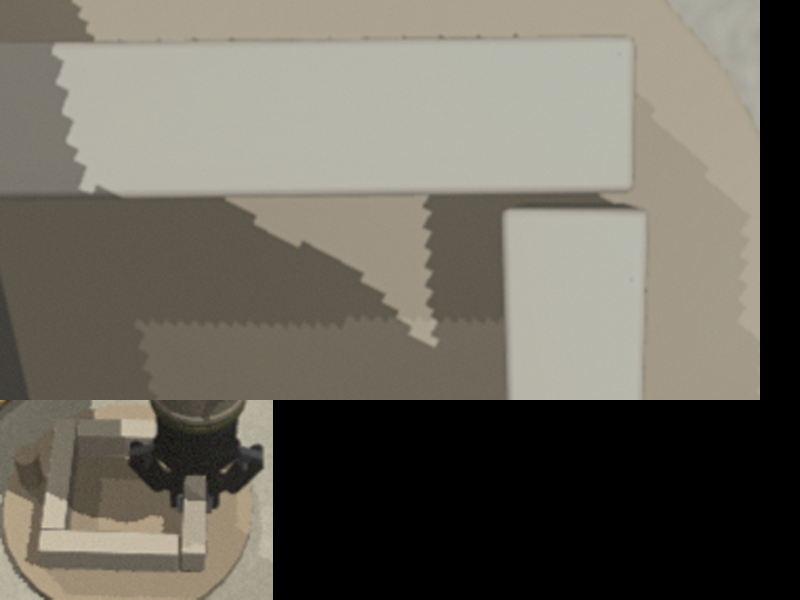

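The bar hangs about 3 mm short of dam_c's flank (rows 189 and 209 in the crop), about 1.6 mm outside flush (columns 633 and 645) and 0.01 rad off in yaw. I'll correct all three, lower it and check numerically before release.

```bash
python3 jog.py '0 0 -0.008 0.0022 -0.001 0 0.2;0 0 -0.008 0.0022 -0.001 0.003 0.2;0 0 -0.008 0.0022 -0.001 0.006 0.2;0 0 -0.008 0.0022 -0.001 0.006 0.2' && cat > gap.py <<'E'
from h import *
import sys
o,im=snap('wrist',sys.argv[1]); g=cv2.cvtColor(im,cv2.COLOR_BGR2GRAY).astype(float)
print('pose',np.round(o['position'],4),o['ft_force'].round(1),R.from_quat(o['ee_rot']).as_matrix()[:2,0].round(4))
def e(line,a,b,sgn=0):
    d=np.diff(line[a:b]); d=np.abs(d) if sgn==0 else np.clip(d*sgn,0,None); k=d.argmax(); s=slice(max(0,k-2),k+3); return round(a+.5+(np.arange(len(d))[s]*d[s]).sum()/d[s].sum(),2)
print('c end col', [e(g[v],340,375) for v in (30,45,60,75,85)])
print('D right/left col',[(e(g[v],345,380),e(g[v],280,305)) for v in (120,140,160,180)])
print('profile cols 300..350 mean rows 80-125', g[80:126,[300,315,330,345,352]].mean(1).round().astype(int).tolist())
print('c inner row',[e(g[:,u],80,102) for u in (100,150,200,250)], 'c outer row',[e(g[:,u],5,40) for u in (120,200,250,340)])
E
python3 gap.py w_d.png
```

```text
clock: 7.08
position: [0.5744, 0.0781, 0.0288]
ee_rot: [-0.277, 0.961, 0.0, 0.0]
ft_force: [-7.8, -1.8, 16.2]
grip_width: 0.267
grasp_force: 53.1
pose [0.5744 0.0781 0.0288] [-7.8 -1.8 16.2] [-0.8468 -0.532 ]
c end col [np.float64(361.55), np.float64(361.65), np.float64(361.16), np.float64(360.52), np.float64(360.55)]
D right/left col [(np.float64(362.6), np.float64(290.98)), (np.float64(361.4), np.float64(292.01)), (np.float64(361.48), np.float64(292.59)), (np.float64(360.48), np.float64(293.18))]
profile cols 300..350 mean rows 80-125 [180, 180, 180, 181, 180, 180, 180, 180, 181, 181, 180, 180, 180, 181, 180, 180, 180, 181, 180, 174, 164, 152, 129, 105, 124, 153, 168, 175, 179, 180, 180, 180, 180, 180, 180, 180, 181, 180, 180, 180, 180, 180, 180, 180, 180, 181]
c inner row [np.float64(100.24), np.float64(100.1), np.float64(99.94), np.float64(99.83)] c outer row [np.float64(24.62), np.float64(23.44), np.float64(22.03), np.float64(22.38)]
```

Landed with tops coplanar: the gap to dam_c is about 1 mm and the outer flank is about 0.5 mm from flush. I'll release it and rise.

```bash
python3 jog.py '0 0 0 0 0 -0.0015 0.2;0 0 0 0 0 -0.0015 0.5;0 0 0 0 0 -0.0015 0.55;0 0 0 0 0 -0.0015 0.55;0 0 0 0 0 -0.015 0.55;0 0 0 0 0 -0.04 0.55;0 0 0 0 0 -0.09 0.7;0 0 0 0 0 -0.09 0.7' && python3 - <<'E'
from h import *
import pickle
o,im=snap('wrist','w_r.png'); pickle.dump(o,open('o_r.pkl','wb'))
# scoop: wrist fit
s=np.array([.5641,-.3314]); yaw=-.2294
g=R.from_euler('z',yaw).apply([-.107,0,0])[:2]+s; print('grip',g)
t=.2; r=rot(yaw,t); z=r.as_matrix()[:,2]; print('toolz',z)
G=np.array([*g,.052]); tcp=G+z*.0187; print('tcp',tcp)
go([*(tcp-z*.1)],r); go(tcp,r)
E
```

```text
clock: 8.12
position: [0.5769, 0.0784, 0.1223]
ee_rot: [-0.277, 0.961, -0.0, 0.004]
ft_force: [-0.4, 0.9, 1.0]
grip_width: 0.702
grasp_force: 0.0
grip [ 0.45990308 -0.30706892]
toolz [ 0.19346479 -0.04517607 -0.98006658]
tcp [ 0.46352087 -0.30791371  0.03367275]
go [ 0.0797 -0.1848  0.7877] [ 0.3143 -0.2532 -0.0128] rows 6.5
go [ 0.0797 -0.1848  0.7877] [ 0.3007 -0.2673  0.0853] rows 6.6
```

```bash
python3 jog.py '0.08 -0.185 0.788 0.314 -0.253 -0.013 0.7;0.08 -0.185 0.788 0.314 -0.253 -0.013 0.7;0.08 -0.185 0.788 0.314 -0.253 -0.013 0.7;0.08 -0.185 0.788 0.314 -0.253 -0.013 0.7;0.08 -0.185 0.788 0.314 -0.253 -0.013 0.7;0.08 -0.185 0.788 0.314 -0.253 -0.013 0.7;0.08 -0.185 0.788 0.314 -0.253 -0.013 0.7;0.08 -0.185 0.788 0.314 -0.253 -0.013 0.7;0.08 -0.185 0.788 0.314 -0.253 -0.013 0.7' && python3 - <<'E'
from h import *
import pickle
o,im=snap('wrist','w_s.png'); pickle.dump(o,open('o_s.pkl','wb'))
s=np.array([.5641,-.3314]); yaw=-.2294; t=.2; r=rot(yaw,t); z=r.as_matrix()[:,2]
go([.4635,-.3072,.0337],r); print(o['joint_pos'])
b=cv2.imread('pics/w_d.png'); rr=cv2.imread('pics/w_r.png'); f=np.zeros((600,800,3),np.uint8)
f[:400,:640]=im; f[400:,:400]=cv2.resize(rr[20:220,:],(400,200)); cv2.imwrite('pics/m4.png',f)
E
```

```text
clock: 9.3
position: [0.4431, -0.3022, 0.1298]
ee_rot: [0.114, 0.989, -0.012, 0.097]
ft_force: [0.2, -0.2, -0.9]
grip_width: 0.702
grasp_force: 0.0
go [-0.0017 -0.0045  0.0018] [-0.0018 -0.0004  0.0984] rows 1.6
[-0.06651021  0.09361123  0.65484871  2.00866889 -0.15874176  0.87986247
  2.01342259]
```

View pics/m4.png

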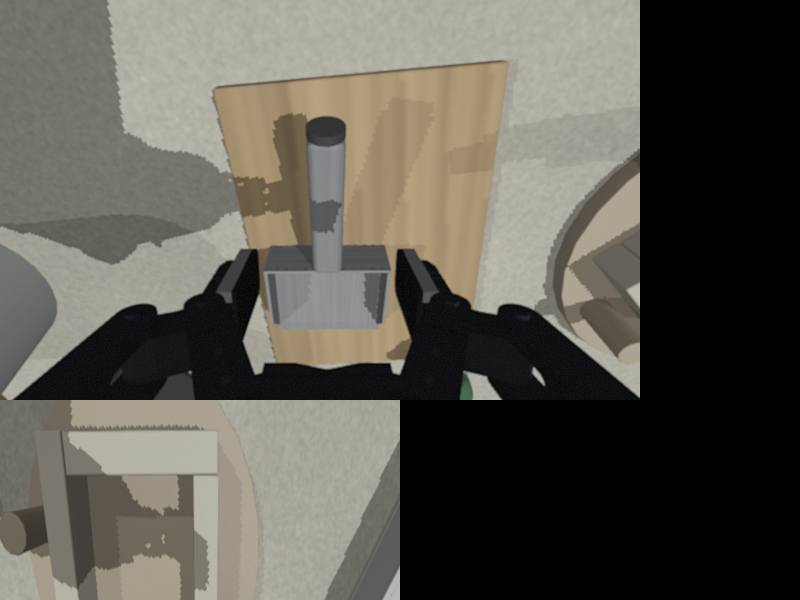

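The gripper stands centred over the handle (column 326), and the lower strip shows the dam closed and flush at dam_c. I'll grip the scoop.

```bash
python3 jog.py '0 0 0 -0.002 0 0.05 0.7;0 0 0 -0.002 0 0.098 0.7;0 0 0 -0.002 0 0.098 0.7;0 0 0 -0.002 0 0.098 0.7;0 0 0 -0.002 0 0.098 0.1;0 0 0 -0.002 0 0.098 0.1;0 0 0 -0.002 0 0.098 0.1;0 0 0 -0.002 0 0.098 0.1' 110 && python3 - <<'E'
from h import *
import pickle
o=manip.get_obs(); pickle.dump(o,open('o_grasp.pkl','wb')); print(R.from_quat(o['ee_rot']).as_matrix().round(4).tolist())
E
```

```text
clock: 10.35
position: [0.4642, -0.3084, 0.0359]
ee_rot: [0.114, 0.989, -0.012, 0.098]
ft_force: [-3.3, 3.2, 11.0]
grip_width: 0.238
grasp_force: 107.0
[[-0.9547, 0.2277, 0.1916], [0.2229, 0.9737, -0.0466], [-0.1971, -0.0018, -0.9804]]
```

```bash
cat > sc.py <<'E'
from fit import *
G=pickle.load(open('o_grasp.pkl','rb')); Rt=R.from_quat(G['ee_rot']); ty=Rt.as_matrix()[:,1]
YAW=np.arctan2(-ty[0],ty[1]); Rs=R.from_euler('z',YAW)
D=.107+0.002   # distance grasp->origin along scoop x, adjusted below
gp=G['position']-Rt.as_matrix()[:,2]*.0187
def setS(s):  # scoop origin xy -> keep only along component
    ax=Rs.apply([1,0,0])[:2]; k=(np.array(s)-gp[:2])@ax; return np.array([*(gp[:2]+k*ax),.012]),k
S,K=setS([.5641,-.3314])
pt=Rt.inv().apply(S-G['position']); Rts=Rt.inv()*Rs
def tool(lip,yaw,pitch):
    "tool pose for underside of lip centre at lip (world)"
    r=R.from_euler('z',yaw)*R.from_euler('y',pitch); org=np.array(lip)-r.apply([.05,0,0]); rt=r*Rts.inv(); return org-rt.apply(pt),rt
TUB=np.array([.497,.3075]);TY=.064
def intub(x,y,z): c,s=np.cos(TY),np.sin(TY); return [TUB[0]+c*x-s*y,TUB[1]+s*x+c*y,z]
def now(o=None):
    o=o or manip.get_obs(); rt=R.from_quat(o['ee_rot']); rs=rt*Rts; org=o['position']+rt.apply(pt); lip=org+rs.apply([.05,0,0]); e=rs.as_euler('ZYX')
    q=np.array([[np.cos(TY),np.sin(TY)],[-np.sin(TY),np.cos(TY)]])@(lip[:2]-TUB); print('lip',lip.round(4),'tub',q.round(4),'yaw/pitch/roll',e.round(3),'F',np.round(o['ft_force'],1))
def plan(*targets):
    o=manip.get_obs(); now(o)
    for t in targets: go(*tool(*t),o)
E
python3 - <<'E'
from sc import *
o=pickle.load(open('o_s.pkl','rb'))
fit([('wrist',o,[(-50,-49,34),(-50,49,34),(50,-49,2),(50,49,2)],[(265,271),(389,269),(277,328),(388,326)])],[.564,-.331,.012,-.23],False,'scoop s')
print('K',K)
plan((intub(-.15,0,.17),-.0,.0),(intub(-.010,0,.10),TY,.24),(intub(-.01,0,.012),TY,.24))
E
```

```text
scoop s [ 0.5605 -0.329   0.012  -0.2033] res [-2.1, -0.5, 2.7, -0.9, 2.7, 1.6, -7.9, 2.0]
K 0.10624441464628974
lip [ 0.6127 -0.3431  0.012 ] tub [ 0.0739 -0.6567] yaw/pitch/roll [-0.23  0.    0.  ] F [-3.3  3.2 11. ]
go [-0.0453 -0.0004 -0.2252] [ 0.3612  0.5287 -0.2348] rows 10.9
go [-0.0232  0.2377 -0.2939] [ 0.2247  0.5628 -0.1723] rows 10.1
go [-0.0232  0.2377 -0.2939] [ 0.242  0.563 -0.086] rows 9.9
```

```bash
python3 jog.py '0 0 0 -0.0118 0 -0.0588 0.1;0 0 0 -0.0236 0 -0.118 0.1;0 0 0 -0.0315 0 -0.157 0.1;-0.023 0.238 -0.294 0.225 0.563 -0.172 0.1;-0.023 0.238 -0.294 0.225 0.563 -0.172 0.1;-0.023 0.238 -0.294 0.225 0.563 -0.172 0.1;-0.023 0.238 -0.294 0.225 0.563 -0.172 0.1;-0.023 0.238 -0.294 0.225 0.563 -0.172 0.1;-0.023 0.238 -0.294 0.225 0.563 -0.172 0.1;-0.023 0.238 -0.294 0.225 0.563 -0.172 0.1;-0.023 0.238 -0.294 0.225 0.563 -0.172 0.1;-0.023 0.238 -0.294 0.225 0.563 -0.172 0.1;-0.023 0.238 -0.294 0.225 0.563 -0.172 0.1;-0.023 0.238 -0.294 0.225 0.563 -0.172 0.1;-0.023 0.238 -0.294 0.225 0.563 -0.172 0.1' && python3 - <<'E'
from sc import *
plan((intub(-.01,0,.012),TY,.24),(intub(-.01,0,.005),TY,.24))
print(manip.get_obs()['joint_pos'])
o,im=snap('wrist','w_t.png'); pickle.dump(o,open('o_t.pkl','wb'))
# blue blobs and predicted chunk image positions
hsv=cv2.cvtColor(im,cv2.COLOR_BGR2HSV); m=cv2.inRange(hsv,(105,120,30),(130,255,255))
n,_,st,ce=cv2.connectedComponentsWithStats(m); 
for i in range(1,n):
    if st[i,4]>80:
        p=atz('wrist',*ce[i],.018,o); q=np.array([[np.cos(TY),np.sin(TY)],[-np.sin(TY),np.cos(TY)]])@(p[:2]-TUB); print('blue',ce[i].round(),st[i,4],q.round(3))
E
```

```text
clock: 12.22
position: [0.3442, 0.2974, 0.1579]
ee_rot: [-0.032, 0.999, -0.002, -0.022]
ft_force: [-0.3, -0.5, -1.7]
grip_width: 0.235
grasp_force: 108.9
lip [0.4863 0.3065 0.0981] tub [-0.0108 -0.0003] yaw/pitch/roll [ 0.064  0.242 -0.001] F [-0.3 -0.5 -1.7]
go [-0.0009 -0.0025 -0.0002] [-0.0044  0.0005  0.0863] rows 1.4
go [-0.0009 -0.0025 -0.0002] [-0.0047  0.0005  0.0933] rows 1.5
[-0.78747916  0.04600325 -0.00503906  1.95775332 -0.02942659  1.17261963
  0.85437872]
```

```bash
python3 jog.py '0 0 0 -0.002 0 0.04 0.1;0 0 0 -0.0044 0 0.08 0.1;0 0 0 -0.0044 0 0.086 0.1;0 0 0 -0.0047 0 0.091 0.1;0 0 0 -0.0047 0 0.093 0.1;0 0 0 -0.0047 0 0.093 0.1' && python3 - <<'E'
from sc import *
now()
E
```

```text
clock: 13.02
position: [0.3452, 0.2983, 0.0657]
ee_rot: [-0.032, 0.999, -0.001, -0.021]
ft_force: [0.7, 0.2, -1.7]
grip_width: 0.238
grasp_force: 108.7
lip [0.4873 0.3075 0.006 ] tub [-0.0097  0.0007] yaw/pitch/roll [0.064 0.241 0.001] F [ 0.7  0.2 -1.7]
```

```bash
python3 - <<'E'
from sc import *
plan((intub(.015,0,.0045),TY,.22),(intub(.045,0,.0045),TY,.20),(intub(.07,0,.0045),TY,.12),(intub(.09,0,.0045),TY,.07),(intub(.12,0,.0045),TY,.05))
E
```

```text
lip [0.4873 0.3075 0.006 ] tub [-0.0097  0.0007] yaw/pitch/roll [0.064 0.241 0.001] F [ 0.7  0.2 -1.7]
go [ 0.0008 -0.0214  0.0001] [-0.0236 -0.0006  0.0036] rows 0.4
go [ 0.0009 -0.0414  0.0001] [-0.0526 -0.0006  0.0052] rows 0.8
go [ 0.0009 -0.1214  0.0003] [-0.0743 -0.0006  0.016 ] rows 1.2
go [ 0.0009 -0.1714  0.0003] [-0.0926 -0.0006  0.0227] rows 1.5
go [ 0.0009 -0.1914  0.0003] [-0.1221 -0.0006  0.0245] rows 2.0
```

```bash
python3 jog.py '0 -0.011 0 -0.012 -0.0006 0.0018 0.1;0 -0.021 0 -0.0236 -0.0006 0.003 0.1;0 -0.028 0 -0.034 -0.0006 0.0037 0.1;0 -0.035 0 -0.044 -0.0006 0.0043 0.1;0 -0.041 0 -0.0526 -0.0006 0.0048 0.1' && cat > blue.py <<'E'
from sc import *
now()
for n in ('scene','side'):
    im=manip.camera(n); cv2.imwrite(f'pics/_{n}.png',im)
    h=cv2.cvtColor(im,cv2.COLOR_BGR2HSV); m=cv2.inRange(h,(105,140,40),(128,255,255))
    k,_,st,ce=cv2.connectedComponentsWithStats(m)
    for i in range(1,k):
        if st[i,4]>25:
            p=atz(n,*ce[i],.022); q=np.array([[np.cos(TY),np.sin(TY)],[-np.sin(TY),np.cos(TY)]])@(p[:2]-TUB)
            if -.45<q[1]<.1 and abs(q[0])<.25: print(n,ce[i].round().tolist(),st[i,4],'tub',q.round(3))
E
python3 blue.py
```

```text
clock: 13.65
position: [0.3978, 0.3009, 0.0578]
ee_rot: [-0.032, 0.999, -0.001, -0.001]
ft_force: [-2.2, -0.2, 2.8]
grip_width: 0.237
grasp_force: 109.0
lip [0.5422 0.3102 0.0039] tub [ 0.0453 -0.0002] yaw/pitch/roll [0.064 0.201 0.   ] F [-2.2 -0.2  2.8]
scene [418.0, 277.0] 221 tub [ 0.068 -0.026]
scene [443.0, 289.0] 255 tub [0.067 0.029]
scene [421.0, 300.0] 117 tub [ 0.111 -0.002]
side [282.0, 311.0] 451 tub [ 0.069 -0.025]
side [255.0, 322.0] 294 tub [0.108 0.001]
side [276.0, 338.0] 454 tub [0.067 0.027]
```

```bash
python3 - <<'E'
from sc import *
plan((intub(.06,0,.004),TY,.16),(intub(.075,0,.004),TY,.11),(intub(.09,0,.004),TY,.08),(intub(.105,0,.004),TY,.07))
E
```

```text
lip [0.5427 0.3101 0.0041] tub [ 0.0458 -0.0003] yaw/pitch/roll [0.064 0.2   0.   ] F [ 1.2 -1.3  1.7]
go [ 0.0003 -0.04   -0.0003] [-0.0122  0.0003  0.0059] rows 0.2
go [ 0.0003 -0.09   -0.0002] [-0.025   0.0003  0.0133] rows 0.5
go [ 0.0003 -0.12   -0.0002] [-0.0388  0.0003  0.0177] rows 0.7
go [ 0.0003 -0.13   -0.0002] [-0.0535  0.0003  0.0192] rows 0.9
```

```bash
python3 jog.py '0 -0.02 0 -0.006 0 0.003 0.1;0 -0.04 0 -0.012 0 0.006 0.1;0 -0.065 0 -0.0186 0 0.0096 0.1;0 -0.09 0 -0.025 0 0.0132 0.1;0 -0.105 0 -0.032 0 0.0154 0.1;0 -0.12 0 -0.0388 0 0.0176 0.1;0 -0.125 0 -0.046 0 0.0183 0.1' && python3 blue.py
```

```text
clock: 14.62
position: [0.4432, 0.3037, 0.0392]
ee_rot: [-0.032, 0.998, 0.001, 0.061]
ft_force: [-2.1, 0.3, 3.4]
grip_width: 0.237
grasp_force: 109.5
lip [0.5931 0.3135 0.0037] tub [ 0.0963 -0.0002] yaw/pitch/roll [ 0.065  0.076 -0.   ] F [-2.1  0.3  3.4]
scene [415.0, 287.0] 66 tub [ 0.093 -0.023]
scene [408.0, 296.0] 62 tub [ 0.117 -0.027]
scene [432.0, 304.0] 330 tub [0.108 0.022]
side [255.0, 321.0] 1082 tub [0.108 0.   ]
```

```bash
python3 jog.py '0 0 0 -0.007 0 0 0.1;0 0 0 -0.014 0 0 0.1;0 0.02 0 -0.02 0 -0.002 0.1;0 0.02 0 -0.026 0 -0.002 0.1;0 0.02 0 -0.026 0 -0.002 0.1' && python3 blue.py
```

```text
clock: 15.35
position: [0.4689, 0.305, 0.0442]
ee_rot: [-0.032, 0.998, 0.001, 0.051]
ft_force: [-0.4, -0.1, -2.6]
grip_width: 0.235
grasp_force: 109.0
lip [0.6182 0.3145 0.0057] tub [ 0.1214 -0.0007] yaw/pitch/roll [ 0.064  0.097 -0.   ] F [-0.4 -0.1 -2.6]
scene [410.0, 291.0] 221 tub [ 0.105 -0.028]
scene [432.0, 304.0] 326 tub [0.109 0.022]
side [253.0, 320.0] 1141 tub [ 0.112 -0.002]
```

```bash
python3 - <<'E'
from sc import *
plan((intub(.128,0,.005),TY,.05),(intub(.129,0,.006),TY,0.),(intub(.128,0,.018),TY,-.10),(intub(.122,0,.04),TY,-.2),(intub(.11,0,.075),TY,-.25),(intub(.10,0,.13),TY,-.25))
E
```

```text
lip [0.6177 0.3146 0.0057] tub [ 0.1209 -0.0006] yaw/pitch/roll [ 0.064  0.097 -0.   ] F [ 0.1 -0.5 -2.2]
go [-0.0004 -0.0466  0.0001] [-0.0046  0.0006  0.0082] rows 0.2
go [-0.0004 -0.0966  0.0002] [-0.0036  0.0006  0.0147] rows 0.5
go [-0.0003 -0.1966  0.0004] [-0.0006  0.0006  0.0178] rows 1.0
go [-0.0003 -0.2966  0.0006] [0.0048 0.0006 0.0106] rows 1.6
go [-3.000e-04 -3.466e-01  7.000e-04] [ 0.0134  0.0006 -0.0177] rows 1.8
go [-3.000e-04 -3.466e-01  7.000e-04] [ 0.0177  0.0005 -0.0734] rows 1.8
```

```bash
python3 jog.py '0 -0.047 0 -0.0046 0.0006 0.008 0.1;0 -0.097 0 -0.0036 0.0006 0.0145 0.1;0 -0.15 0 -0.002 0.0006 0.0165 0.1;0 -0.197 0 -0.0006 0.0006 0.0175 0.1;0 -0.197 0 -0.0006 0.0006 0.0175 0.1' && python3 blue.py && python3 jog.py '0 -0.05 0 0.003 0 -0.003 0.1;0 -0.1 0 0.007 0 -0.007 0.1;0 -0.15 0 0.018 0 -0.025 0.1;0 -0.15 0 0.024 0 -0.05 0.1;0 -0.15 0 0.032 0 -0.08 0.1;0 -0.15 0 0.032 0 -0.08 0.1;0 -0.15 0 0.032 0 -0.08 0.1' && python3 blue.py
```

```text
clock: 16.08
position: [0.4693, 0.3057, 0.0263]
ee_rot: [-0.033, 0.988, 0.003, 0.148]
ft_force: [0.1, 0.8, -4.5]
grip_width: 0.234
grasp_force: 108.8
lip [0.6231 0.3159 0.0176] tub [0.1264 0.0003] yaw/pitch/roll [ 0.066 -0.099 -0.001] F [ 0.1  0.8 -4.5]
scene [411.0, 288.0] 236 tub [ 0.097 -0.028]
scene [434.0, 303.0] 384 tub [0.104 0.023]
side [254.0, 319.0] 1278 tub [ 0.111 -0.005]
clock: 17.05
position: [0.4172, 0.3023, 0.0936]
ee_rot: [-0.031, 0.974, 0.006, 0.222]
ft_force: [0.8, -0.3, -4.6]
grip_width: 0.238
grasp_force: 108.6
lip [0.5706 0.3122 0.1082] tub [ 0.0737 -0.    ] yaw/pitch/roll [ 0.064 -0.25  -0.   ] F [ 0.8 -0.3 -4.6]
scene [437.0, 234.0] 135 tub [-0.049 -0.031]
scene [429.0, 248.0] 131 tub [-0.009 -0.032]
scene [456.0, 255.0] 480 tub [-0.019  0.024]
side [289.0, 288.0] 1215 tub [ 0.066 -0.078]
side [314.0, 275.0] 308 tub [ 0.027 -0.115]
```

Load reading (about 2.9 N above the empty scoop) and the lack of blue left in the tub suggest all five chunks are in the pan. Next I carry it gently to the dam, nose up.

```bash
cat >> sc.py <<'E'
DC=np.array([.6015,.0108]);DH=.56
def dam(u,v,z): c,s=np.cos(DH),np.sin(DH); return [DC[0]+c*u-s*v,DC[1]+s*u+c*v,z]
def nowd():
    o=manip.get_obs(); rt=R.from_quat(o['ee_rot']); lip=o['position']+rt.apply(pt)+(rt*Rts).apply([.05,0,0]); d=lip[:2]-DC; c,s=np.cos(DH),np.sin(DH); print('dam u,v',round(c*d[0]+s*d[1],4),round(-s*d[0]+c*d[1],4),'z',lip[2].round(4),(rt*Rts).as_euler('ZYX').round(3),'F',np.round(o['ft_force'],1),o['joint_pos'].round(2))
E
python3 - <<'E'
from sc import *
plan((dam(-.01,0,.12),DH,-.2),)
E
```

```text
lip [0.5704 0.3118 0.1075] tub [ 0.0735 -0.0004] yaw/pitch/roll [ 0.064 -0.249 -0.002] F [ 0.1  0.6 -4.8]
go [-0.2051  0.0472 -0.4519] [-0.0273 -0.3806 -0.0078] rows 6.1
```

```bash
python3 jog.py '-0.006 0.001 -0.014 -0.001 -0.011 0 0.1;-0.02 0.005 -0.045 -0.003 -0.038 -0.001 0.1;-0.041 0.009 -0.09 -0.005 -0.076 -0.002 0.1;-0.062 0.014 -0.136 -0.008 -0.114 -0.002 0.1;-0.082 0.019 -0.181 -0.011 -0.152 -0.003 0.1;-0.103 0.024 -0.226 -0.014 -0.19 -0.004 0.1;-0.123 0.028 -0.271 -0.016 -0.228 -0.005 0.1;-0.144 0.033 -0.316 -0.019 -0.266 -0.005 0.1;-0.164 0.038 -0.362 -0.022 -0.304 -0.006 0.1;-0.185 0.042 -0.407 -0.025 -0.343 -0.007 0.1;-0.199 0.046 -0.438 -0.026 -0.369 -0.008 0.1;-0.205 0.047 -0.452 -0.027 -0.381 -0.008 0.1;-0.205 0.047 -0.452 -0.027 -0.381 -0.008 0.1' && python3 blue.py && python3 - <<'E'
from sc import *
nowd()
plan((dam(0,0,.075),DH,-.05),(dam(0,0,.066),DH,0.02),(dam(0,0,.052),DH,.2),(dam(0,0,.043),DH,.35),(dam(0,0,.036),DH,.45),(dam(0,0,.034),DH,.6))
E
```

```text
clock: 18.77
position: [0.4621, -0.0776, 0.1135]
ee_rot: [-0.27, 0.942, 0.054, 0.191]
ft_force: [-0.9, 0.3, -3.6]
grip_width: 0.236
grasp_force: 108.7
lip [0.5929 0.0042 0.1205] tub [ 0.0763 -0.3088] yaw/pitch/roll [ 0.559 -0.201 -0.   ] F [-0.9  0.3 -3.6]
scene [288.0, 175.0] 241 tub [-0.025 -0.409]
scene [308.0, 178.0] 369 tub [-0.043 -0.36 ]
dam u,v -0.0103 0.0008 z 0.1203 [ 0.561 -0.201  0.   ] F [-0.4 -0.2 -4.1] [-1.01 -0.43  1.16  2.28  0.19  0.74  2.19]
lip [0.5923 0.006  0.1203] tub [ 0.0758 -0.3069] yaw/pitch/roll [ 0.561 -0.201  0.   ] F [-0.4 -0.2 -4.1]
go [0.0004 0.1505 0.0005] [-0.0016 -0.0007  0.0246] rows 0.8
go [0.0003 0.2205 0.0004] [-0.0036 -0.0007  0.0237] rows 1.2
go [2.000e-04 4.005e-01 1.000e-04] [-0.0153 -0.0007  0.0147] rows 2.1
go [ 1.000e-04  5.505e-01 -1.000e-04] [-0.0289 -0.0007  0.0074] rows 2.9
go [ 0.000e+00  6.505e-01 -3.000e-04] [-0.0387 -0.0007  0.0049] rows 3.5
go [-1.000e-04  8.005e-01 -5.000e-04] [-0.0584 -0.0008 -0.0042] rows 4.3
```

```bash
python3 jog.py '0 0.08 0 -0.0008 -0.0007 0.012 0.1;0 0.15 0 -0.0016 -0.0007 0.0246 0.1;0 0.22 0 -0.0036 -0.0007 0.0237 0.1;0 0.31 0 -0.009 -0.0007 0.0192 0.1;0 0.4 0 -0.0153 -0.0007 0.0147 0.1;0 0.4 0 -0.0153 -0.0007 0.0147 0.1' && python3 - <<'E'
from sc import *
nowd()
plan((dam(0,0,.046),DH,.3),(dam(0,0,.041),DH,.38),(dam(0,0,.037),DH,.45),(dam(0,0,.034),DH,.52),(dam(-.01,0,.036),DH,.6))
E
```

```text
clock: 19.62
position: [0.4801, -0.0653, 0.1054]
ee_rot: [-0.278, 0.961, -0.002, -0.001]
ft_force: [0.3, -1.3, -4.2]
grip_width: 0.236
grasp_force: 108.8
dam u,v 0.0014 0.0004 z 0.0514 [ 0.563  0.201 -0.003] F [ 0.3 -1.3 -4.2] [-1.05  0.3   1.24  2.02 -0.32  1.05  2.48]
lip [0.6025 0.0119 0.0514] tub [ 0.0864 -0.3017] yaw/pitch/roll [ 0.563  0.201 -0.003] F [ 0.3 -1.3 -4.2]
go [-0.0027  0.0987  0.0033] [-0.0046 -0.0001 -0.0086] rows 0.5
go [-0.0029  0.1787  0.003 ] [-0.0104 -0.0002 -0.0145] rows 1.0
go [-0.003   0.2487  0.0028] [-0.0162 -0.0002 -0.0196] rows 1.3
go [-0.0031  0.3187  0.0026] [-0.0227 -0.0002 -0.0253] rows 1.7
go [-0.0033  0.3987  0.0023] [-0.0207 -0.0003 -0.0366] rows 2.1
```

```bash
python3 - <<'E'
from sc import *
h=DH-.15
plan((dam(0,0,.046),h,.3),(dam(0,0,.041),h,.38),(dam(0,0,.037),h,.45),(dam(0,0,.034),h,.52),(dam(-.01,0,.036),h,.6))
E
```

```text
lip [0.6025 0.0119 0.0514] tub [ 0.0864 -0.3017] yaw/pitch/roll [ 0.563  0.201 -0.003] F [ 0.3 -1.3 -4.2]
go [-0.0105  0.099   0.1531] [-0.0062  0.0206 -0.0087] rows 1.0
go [-0.0167  0.1788  0.1526] [-0.012   0.0197 -0.0146] rows 1.3
go [-0.0221  0.2487  0.152 ] [-0.0177  0.0188 -0.0197] rows 1.6
go [-0.0275  0.3185  0.1512] [-0.0241  0.0178 -0.0253] rows 1.9
go [-0.0336  0.3984  0.1502] [-0.0221  0.0165 -0.0366] rows 2.3
```

```bash
python3 jog.py '-0.005 0.05 0.075 -0.003 0.01 -0.0045 0.1;-0.01 0.099 0.153 -0.006 0.0206 -0.0087 0.1;-0.014 0.14 0.153 -0.009 0.02 -0.0118 0.1;-0.017 0.179 0.153 -0.012 0.0197 -0.0146 0.1;-0.017 0.179 0.153 -0.012 0.0197 -0.0146 0.1' && python3 - <<'E'
from sc import *
nowd()
E
```

```text
clock: 20.25
position: [0.4789, -0.0433, 0.1204]
ee_rot: [-0.201, 0.975, -0.017, -0.087]
ft_force: [0.1, 0.0, -3.5]
grip_width: 0.233
grasp_force: 108.7
dam u,v -0.001 -0.0007 z 0.0422 [0.408 0.376 0.004] F [ 0.1  0.  -3.5] [-1.01  0.46  1.2   1.88 -0.35  1.26  2.29]
```

```bash
python3 jog.py '0 0.04 0 -0.003 0 -0.0028 0.1;0 0.07 0 -0.0055 0 -0.005 0.1;0 0.07 0 -0.0055 0 -0.005 0.1;0 0.07 0 -0.0055 0 -0.005 0.1' && cat > dm.py <<'E'
from sc import *
nowd()
for n in ('scene','side'):
    im=manip.camera(n); cv2.imwrite(f'pics/_{n}.png',im)
    h=cv2.cvtColor(im,cv2.COLOR_BGR2HSV); m=cv2.inRange(h,(105,120,30),(128,255,255)); k,_,st,ce=cv2.connectedComponentsWithStats(m)
    for i in range(1,k):
        if st[i,4]>25:
            p=atz(n,*ce[i],.03); d=p[:2]-DC; c,s=np.cos(DH),np.sin(DH)
            if p[1]>-.2 and p[1]<.45 and .3<p[0]<.72: print(n,ce[i].round().tolist(),st[i,2:].tolist(),'dam',round(c*d[0]+s*d[1],3),round(-s*d[0]+c*d[1],3))
E
python3 dm.py
```

```text
clock: 20.75
position: [0.4845, -0.041, 0.1247]
ee_rot: [-0.2, 0.972, -0.024, -0.121]
ft_force: [0.9, 0.3, -1.8]
grip_width: 0.235
grasp_force: 108.9
dam u,v -0.0009 -0.0009 z 0.0372 [0.407 0.447 0.004] F [ 0.9  0.3 -1.8] [-0.97  0.53  1.16  1.81 -0.36  1.34  2.29]
scene [300.0, 232.0] [49, 23, 577] dam 0.02 -0.0
side [289.0, 211.0] [27, 24, 370] dam 0.021 -0.014
```

```bash
python3 - <<'E'
from sc import *
h=.407
plan((dam(-.012,0,.040),h,.6),(dam(-.025,0,.048),h,.65),(dam(-.03,0,.065),h,.65),(dam(-.03,0,.12),h,.5))
E
```

```text
lip [0.6011 0.0097 0.0372] tub [ 0.0849 -0.3039] yaw/pitch/roll [0.408 0.447 0.004] F [ 0.2 -0.7 -1.9]
go [ 0.004   0.153  -0.0002] [ 0.0016 -0.0007 -0.0215] rows 0.8
go [ 3.90e-03  2.03e-01 -2.00e-04] [ 0.0121 -0.0027 -0.0327] rows 1.1
go [ 3.90e-03  2.03e-01 -2.00e-04] [ 0.0211 -0.0034 -0.048 ] rows 1.1
go [ 0.004   0.053  -0.0002] [ 0.0453 -0.0033 -0.0808] rows 1.5
```

```bash
python3 jog.py '0 0.08 0 0.0008 0 -0.011 0.1;0 0.153 0 0.0016 0 -0.0215 0.1;0 0.18 0 0.007 -0.0015 -0.027 0.1;0 0.203 0 0.0121 -0.0027 -0.0327 0.1;0 0.203 0 0.0121 -0.0027 -0.0327 0.1;0 0.203 0 0.017 -0.003 -0.041 0.1;0 0.203 0 0.0211 -0.0034 -0.048 0.1;0 0.203 0 0.0211 -0.0034 -0.048 0.1' && python3 dm.py
```

```text
clock: 21.85
position: [0.4783, -0.0474, 0.1772]
ee_rot: [-0.197, 0.955, -0.044, -0.219]
ft_force: [0.7, 0.3, -2.4]
grip_width: 0.235
grasp_force: 108.9
dam u,v -0.0295 0.0001 z 0.0659 [0.408 0.649 0.004] F [ 0.7  0.3 -2.4] [-0.9   0.63  1.14  1.64 -0.29  1.6   2.29]
scene [297.0, 231.0] [45, 21, 470] dam 0.017 -0.008
scene [317.0, 239.0] [13, 8, 73] dam 0.036 0.038
side [290.0, 211.0] [32, 24, 362] dam 0.02 -0.013
```

```bash
python3 jog.py '0 0 0 0.01 0 -0.03 0.1;0 -0.1 0 0.02 0 -0.05 0.1;0 -0.15 0 0.03 0 -0.07 0.1;0 -0.15 0 0.03 0 -0.07 0.1;0 -0.15 0 0.03 0 -0.07 0.1' && python3 dm.py && python3 - <<'E'
from sc import *
o,im=snap('wrist','w_e.png')
h=cv2.cvtColor(im,cv2.COLOR_BGR2HSV); m=cv2.inRange(h,(105,120,30),(128,255,255)); k,_,st,ce=cv2.connectedComponentsWithStats(m)
for i in range(1,k):
    if st[i,4]>25:
        p=atz('wrist',*ce[i],.03,o); d=p[:2]-DC; c,s=np.cos(DH),np.sin(DH); print(ce[i].round(),st[i,2:],'dam',round(c*d[0]+s*d[1],3),round(-s*d[0]+c*d[1],3))
# bar edges in scene view: compare before/after dam bars
S,_=None,None
plan((dam(-.03,0,.16),.2,0.0),([.6127,-.3431,.16],-.2297,0.),([.6127,-.3431,.03],-.2297,0.))
E
```

```text
clock: 22.58
position: [0.4813, -0.0453, 0.2515]
ee_rot: [-0.201, 0.968, -0.029, -0.148]
ft_force: [0.5, -0.2, -2.4]
grip_width: 0.241
grasp_force: 108.9
dam u,v -0.0108 -0.0018 z 0.1571 [0.41  0.502 0.005] F [ 0.5 -0.2 -2.4] [-1.02  0.44  1.25  1.64 -0.23  1.61  2.25]
scene [297.0, 231.0] [44, 21, 466] dam 0.017 -0.008
scene [317.0, 239.0] [13, 8, 71] dam 0.036 0.038
side [290.0, 211.0] [32, 24, 364] dam 0.02 -0.013
lip [0.5934 0.003  0.157 ] tub [ 0.0767 -0.3101] yaw/pitch/roll [0.409 0.503 0.004] F [ 0.  -1.  -1.9]
go [-0.0075 -0.5012  0.2097] [0.0238 0.0309 0.0784] rows 2.9
go [-0.0307 -0.4857  0.6432] [ 0.0943 -0.2345  0.1001] rows 4.3
go [-0.0307 -0.4857  0.6432] [ 0.0553 -0.2347  0.2241] rows 5.3
```

```bash
python3 jog.py '-0.03 -0.486 0.643 0.094 -0.2345 0.1 0.1;-0.03 -0.486 0.643 0.094 -0.2345 0.1 0.1;-0.03 -0.486 0.643 0.094 -0.2345 0.1 0.1;-0.03 -0.486 0.643 0.094 -0.2345 0.1 0.1;-0.03 -0.486 0.643 0.094 -0.2345 0.1 0.1;-0.03 -0.486 0.643 0.094 -0.2345 0.1 0.1;-0.03 -0.486 0.643 0.094 -0.2345 0.1 0.1;-0.03 -0.486 0.643 0.094 -0.2345 0.1 0.1' && python3 dm.py && python3 - <<'E'
from sc import *
plan(([.6127,-.3431,.03],-.2297,0.),([.6127,-.3431,.013],-.2297,0.))
E
```

```text
clock: 23.72
position: [0.4654, -0.3072, 0.1845]
ee_rot: [0.113, 0.989, -0.012, 0.099]
ft_force: [0.7, -0.1, -2.1]
grip_width: 0.236
grasp_force: 108.9
dam u,v -0.1764 -0.3052 z 0.1608 [-0.227 -0.001  0.   ] F [ 0.7 -0.1 -2.1] [-0.63  0.16  1.28  1.92 -0.27  1.01  2.1 ]
scene [297.0, 231.0] [44, 21, 455] dam 0.016 -0.008
scene [317.0, 239.0] [13, 8, 71] dam 0.036 0.038
side [290.0, 211.0] [32, 24, 361] dam 0.02 -0.013
lip [ 0.614  -0.3419  0.1609] tub [ 0.0752 -0.6555] yaw/pitch/roll [-0.228 -0.002  0.001] F [ 0.8  0.8 -1.6]
go [0.0011 0.0018 0.0019] [ 0.0269 -0.001   0.1279] rows 2.1
go [0.0011 0.0018 0.0019] [ 0.0303 -0.001   0.1445] rows 2.4
```

```bash
python3 jog.py '0 0 0 0.01 -0.001 0.05 0.1;0 0 0 0.02 -0.001 0.1 0.1;0 0 0 0.0269 -0.001 0.128 0.1;0 0 0 0.029 -0.001 0.138 0.1;0 0 0 0.0303 -0.001 0.1435 0.1;0 0 0 0.0306 -0.001 0.145 0.1;0 0 0 0.0306 -0.001 0.145 0.1' && python3 - <<'E'
from sc import *
nowd()
E
```

```text
clock: 24.7
position: [0.464, -0.3094, 0.0372]
ee_rot: [0.114, 0.988, -0.012, 0.1]
ft_force: [1.1, -0.1, -2.2]
grip_width: 0.235
grasp_force: 108.7
dam u,v -0.1791 -0.3066 z 0.0138 [-0.229 -0.004  0.001] F [ 1.1 -0.1 -2.2] [-0.31  0.42  0.99  2.05 -0.64  0.76  2.4 ]
```

```bash
python3 jog.py '0 0 0 0.0002 0 0.001 0.1;0 0 0 0.0005 0 0.0025 0.1;0 0 0 0.0005 0 0.0025 0.1' && python3 -c "
from sc import *
nowd()"
```

```text
clock: 25.08
position: [0.4643, -0.3099, 0.0354]
ee_rot: [0.114, 0.988, -0.012, 0.101]
ft_force: [-6.4, 4.9, 16.8]
grip_width: 0.234
grasp_force: 111.7
dam u,v -0.1791 -0.3073 z 0.0122 [-0.23  -0.005  0.002] F [-6.4  4.9 16.8] [-0.3   0.42  0.99  2.05 -0.64  0.76  2.41]
```

```bash
python3 jog.py '0 0 0 0 0 -0.0014 0.1;0 0 0 0 0 -0.0014 0.35;0 0 0 0 0 -0.0014 0.7;0 0 0 0 0 -0.0014 0.7;0 0 0 0 0 -0.015 0.7;0 0 0 0 0 -0.05 0.7;0 0 0 0 0 -0.11 0.7;0 0 0 0 0 -0.17 0.7;0 0 0 0 0 -0.2 0.7;0 0 0 0 0 -0.2 0.7' 110 && python3 - <<'E'
from sc import *
a=cv2.imread('pics/scene0.png'); b=manip.camera('scene'); cv2.imwrite('pics/send.png',b)
for nm,(x0,x1,y0,y1) in dict(scoop=(150,292,100,210),post=(240,264,195,225),bars=(262,345,185,262),bottle=(185,212,165,205),cutter=(455,495,240,305),tub=(385,495,190,330)).items():
    d=cv2.absdiff(a,b)[y0:y1,x0:x1].max(2); print(nm,'changed px',int((d>40).sum()),'of',d.size)
# template shift of each bystander
for nm,(x,y,w,h) in dict(post=(246,198,16,22),bottle=(190,168,20,34),cutter=(460,245,30,55),barc=(276,186,64,20),bara=(256,238,72,24),scoop=(176,104,78,74)).items():
    r=cv2.matchTemplate(b[y-10:y+h+10,x-10:x+w+10],a[y:y+h,x:x+w],cv2.TM_CCOEFF_NORMED); _,s,_,l=cv2.minMaxLoc(r); print(nm,'shift',l[0]-10,l[1]-10,round(s,3))
E
python3 dm.py
```

```text
clock: 26.32
position: [0.425, -0.3014, 0.233]
ee_rot: [0.115, 0.988, -0.009, 0.104]
ft_force: [0.7, 0.1, -0.7]
grip_width: 0.697
grasp_force: 0.0
scoop changed px 1531 of 15620
post changed px 0 of 720
bars changed px 1302 of 6391
bottle changed px 0 of 1080
cutter changed px 53 of 2600
tub changed px 2030 of 15400
post shift 0 0 0.997
bottle shift 0 0 0.99
cutter shift 0 0 0.97
barc shift -1 0 0.851
bara shift 0 0 0.752
scoop shift 0 0 0.668
dam u,v -0.2076 -0.2789 z 0.2096 [-0.231 -0.008  0.005] F [ 0.6 -0.7  0.3] [-0.68 -0.26  1.13  1.93  0.2   1.12  1.73]
scene [297.0, 231.0] [44, 21, 450] dam 0.017 -0.007
scene [317.0, 239.0] [13, 8, 71] dam 0.036 0.038
side [290.0, 211.0] [32, 24, 360] dam 0.02 -0.013
```

```bash
python3 - <<'E'
from h import *
import pickle
o=pickle.load(open('o_dam.pkl','rb')); go(o['position'],R.from_quat(o['ee_rot']))
E
```

```text
go [-0.0229  0.2    -0.2293] [-0.0638  0.3422 -0.0183] rows 5.6
```

```bash
python3 jog.py '-0.023 0.2 -0.229 -0.064 0.342 -0.018 0.7;-0.023 0.2 -0.229 -0.064 0.342 -0.018 0.7;-0.023 0.2 -0.229 -0.064 0.342 -0.018 0.7;-0.023 0.2 -0.229 -0.064 0.342 -0.018 0.7;-0.023 0.2 -0.229 -0.064 0.342 -0.018 0.7;-0.023 0.2 -0.229 -0.064 0.342 -0.018 0.7;-0.023 0.2 -0.229 -0.064 0.342 -0.018 1;-0.023 0.2 -0.229 -0.064 0.342 -0.018 1;-0.023 0.2 -0.229 -0.064 0.342 -0.018 1' && python3 - <<'E'
from sc import *
o,b=snap('wrist','w_end.png'); a=cv2.imread('pics/w_dam.png')
h=cv2.cvtColor(b,cv2.COLOR_BGR2HSV); m=cv2.inRange(h,(105,120,30),(128,255,255)); k,lab,st,ce=cv2.connectedComponentsWithStats(m)
c,s=np.cos(DH),np.sin(DH)
for i in range(1,k):
    if st[i,4]>25:
        v,u=np.where(lab==i); P=np.array([atz('wrist',x,y,.03,o)[:2]-DC for x,y in zip(u[::3],v[::3])]); U=c*P[:,0]+s*P[:,1];V=-s*P[:,0]+c*P[:,1]
        print(ce[i].round(),st[i,4],'u',U.min().round(3),U.max().round(3),'v',V.min().round(3),V.max().round(3))
f=lambda i: cv2.Canny(i,60,150)
# refine whole pose offset via shelf, then each bar by ECC-free template match (x3 upsampled)
up=lambda i: cv2.resize(cv2.cvtColor(i,cv2.COLOR_BGR2GRAY),None,fx=3,fy=3,interpolation=cv2.INTER_CUBIC)
A,B=up(a),up(b)
for nm,(x0,x1,y0,y1) in dict(bottlebd=(60,135,225,285),c_left=(222,262,150,200),c_right=(325,362,95,130),b_mid=(205,265,215,265),b_low=(275,310,260,305),post=(205,245,215,250),a_right=(378,410,225,260)).items():
    t=A[3*y0:3*y1,3*x0:3*x1]; q=B[3*(y0-8):3*(y1+8),3*(x0-8):3*(x1+8)]; _,sc,_,l=cv2.minMaxLoc(cv2.matchTemplate(q,t,cv2.TM_CCOEFF_NORMED)); print(nm,'px shift',round(l[0]/3-8,2),round(l[1]/3-8,2),round(sc,3))
print(o['position'],o['ee_rot'])
E
```

```text
clock: 27.6
position: [0.5596, 0.0179, 0.2592]
ee_rot: [0.001, 1.0, -0.001, -0.001]
ft_force: [0.8, 0.8, 0.2]
grip_width: 1.0
grasp_force: 0.0
[326. 216.] 1964 u -0.015 0.047 v -0.056 0.042
[369. 214.] 494 u 0.026 0.055 v 0.023 0.053
bottlebd px shift 2.67 1.0 0.983
c_left px shift 2.0 0.67 0.981
c_right px shift 2.0 -1.33 0.914
b_mid px shift 1.67 0.33 0.971
b_low px shift 2.33 0.67 0.998
post px shift 2.33 0.67 0.996
a_right px shift 2.33 0.67 0.91
[0.55959323 0.01788588 0.25921528] [ 1.31631854e-03  9.99998530e-01 -8.06108805e-04 -7.46056207e-04]
```

```bash
python3 -c "
from workcell import manip
print(manip.hand_in())"
```

```text
the job is handed in; nothing more can be done
None
```

The dam is closed with the loose bar (about 1 mm gap to its neighbour), all five glass chunks were tipped into it from low down, the scoop is back on the board, and the other three bars, post, bottle and cutter showed no shift in the final camera comparison; handed in at about 28 s.

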